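# Fill the insect hotel with the drilled wood

### The job

Fill the insect hotel that lies on its back on the bench: stand each of the four drilled pieces of wood (large round log, thin round branch, oblong block, half log) in the cell whose opening has its outline, fully down on the cell's floor, drilled end up. The two solid pieces without holes do not belong: leave them standing where they are.

Things in the scene. Friction and masses are not known exactly. Their poses are not given: they have to be found in the camera images.
- cell_large_round: Cell with a round opening 76 mm across, centred on the origin. One of four fixed wooden cells, 104 x 92 x 30 mm (x, y, z), in one row 92 mm apart, in any order, in the hotel's frame. In all four: origin centre of underside, 8 mm above the bench; floor 4 mm, rim 30 mm above the origin; y along the row, x across it, away from the robot to the roof board. Frame and roof are no higher than the rim.
- cell_small_round: Cell with a round opening 54 mm across, centred on the origin, for the thin round branch. Otherwise as cell_large_round: origin at the centre of its underside, floor 4 mm and rim 30 mm above the origin.
- cell_oblong: Cell with a rectangular opening 52 mm (x) by 80 mm (y), centred on the origin, for the oblong block. Otherwise as cell_large_round: origin at the centre of its underside, floor 4 mm and rim 30 mm above the origin.
- cell_half: Cell with a half-round opening: straight side along y, 80 mm long, at x = -8 mm; full width to x = 0, then a half circle of radius 40 mm about the origin, bulging to +x. The half log belongs with its origin over this origin and its axes parallel to the cell's. Otherwise as cell_large_round.
- log_drilled: Large round piece of log standing upright, loose, 56 mm in diameter, 64 mm tall, bark round it, with seven dark drilled holes in its pale upper end. About 0.1 kg, as all the pieces at most. Origin: centre of its underside, z up.
- branch_drilled: Thin round piece of branch standing upright, loose, 36 mm in diameter, 64 mm tall, with three dark drilled holes in its pale upper end. Origin: centre of its underside, z up.
- block_drilled: Oblong block of pale sawn wood standing upright, loose, 34 mm (x) by 62 mm (y), 64 mm tall, with eight dark drilled holes in its upper face. Origin: centre of its underside, z up.
- half_drilled: Half of a split log standing upright, loose, 64 mm tall, half-round from above: flat face 64 mm wide in the plane x = 0, bark side bulging to x = +32 mm. Six dark drilled holes in its pale upper end. Origin: on the underside, middle of the flat face's lower edge (the middle of the piece is 16 mm from it along +x); y along the flat face, z up.
- log_solid: Look-alike that does not belong: a round log of the same size as log_drilled (56 mm in diameter, 64 mm tall) with no holes in its upper end. Stays where it stands. Origin: centre of its underside.
- half_solid: Look-alike that does not belong: a half log of the same size and shape as half_drilled with no holes in its upper end. Stays where it stands. Origin and axes as half_drilled.

How it is judged:
By the outcome, as a careful person would: the job done as asked, in the order asked, and still so for the second after the job is handed in, with the robot touching nothing.
It also fails if it takes over 106 s, if anything falls off the work surface, if the arm or the gripper's body presses on something with over 40 N, if the wrist force passes 120 N, or if a joint passes its speed limit or range.

### The arm

A 6-joint arm with a two-finger parallel gripper is mounted at the origin on the work surface. World frame = base frame: x ahead of the robot, y to its left, z up, the work surface at z = 0. Lengths are in m, angles in degrees, forces in N, time in s.
With the tool pointing down it reaches from about 0.4 to 0.825 m from the base axis. Payload 7 kg.
Tool frame: the origin (TCP) lies midway between the tips of the shut fingers; the grasp point (between the pads) lies 19 mm behind it; z points along the fingers, x is the direction in which the jaws open and shut, and the axes are right-handed (so a half turn about z gives the same grasp; the last joint's range is limited). The gripper opens to 88 mm and grips with 3 to 60 N. Pads are 19 mm wide; open, the fingers measure 130 mm over their backs; the gripper's body (78 mm by 193 mm) begins 47 mm behind the grasp point.
Start: joints at [-60.499, 20.546, 0.682, 0, -70.136, -16.507], TCP at [0.152, -0.658, 0.227] pointing down, gripper open.
Joint ranges: [-176.03, 176.03], [-82.01, 121.73], [-58.28, 71.71], [-173.87, 95.51], [-174.79, -0.11], [-173.66, 173.66]. Speed limits (degrees/s): [136.94, 136.94, 172.46, 180, 180, 180].

### API

Orientations are given as [roll, pitch, yaw] about the fixed x, y, z axes, in that order (R = Rz(yaw) Ry(pitch) Rx(roll)).
In Python, from plant import ctrl, vision, nets gives the robot as it stands.
- The arm moves only by the shell command python3 -m jog 'ROWS'. ROWS is text: rows parted by semicolons, each of 7 numbers parted by spaces: the turn, a rotation vector about the tool's x, y, z in units of 0.1 rad (1.0 is 0.1 rad), then the shift along the tool's x, y, z in units of 4 cm (1.0 is 4 cm), then the opening, from -1 (shut) to 1 (fully open). In form: rx ry rz x y z jaw; .... A call has 1 to 8 rows; each row shifts and turns the commanded pose from where the row before left it, along the tool's axes as they then stand; what a row does not reach is not made up. A row lasts 1/8 s, in which the tool goes at most 62.5 mm and 10.7 degrees, less where a joint would pass 70% of its speed; a pose out of reach is approached as far as the arm can. A call with a number of a shift or a turn outside -1 to 1 is refused whole. A call with a gripper value outside its range is refused whole. The fingers move at their own pace and stop on an object; the grip force is fixed at half the most. Time passes only in rows, so rows that do not move let the fingers close. It gives the time, the measured TCP pose, the force and the opening at its end, in the units of the state.
- ctrl.get_obs(): the state, without advancing time (a new reading comes with each control period).
- vision.snapshot(name): name is "scene" or "top" or "wrist"; returns (picture, depth): 384x512x3 uint8, red, green, blue; 384x512 float32, m along the optical axis (not along the pixel's ray), 0 where there is no reading.
- vision.camera_info(name): a dict with "camera_matrix" (3x3 intrinsics, pixels), "camera_from_world" (4x4, takes a point from world to camera coordinates); the wrist camera has in their place "tool_from_camera" (4x4, takes a point from camera to tool coordinates, whose origin is the TCP and whose axes are the tool frame's). Camera axes: x right, y down, z forward; pixel columns grow to the right and rows downward; lengths in m; the calibration is good to about 2 mm. A picture is of the moment at which its call begins: read the wrist's pose just before it. camera_info takes no time and is no camera call.
- ctrl.close_job(): hands the job in, once; it reports no verdict.
Trained networks look in the newest picture that a camera, given by its name, has taken for a name from the list of things; names that differ only in an ending like _2 or _b are one class to them, and where a whole thing is asked for, a point or a joint stands for the part that bears it (a point fixed in the world has none). Each returns a list of dicts, best first, with "score" (0 to 1); they miss things now and then, are a little off and sometimes report something else, mostly with a low value. They report only what shows in the picture. A call takes as long as a camera call.
- nets.boxes_of(target, camera): "location" ([x, y, z] in m, in world coordinates, good to about 4 mm: the middle of the surface that is visible of it).
The state is a dict: "clock": time; "joint_pos": joint angles; "qvel": joint speeds; "tau": joint torques, N m; "tool_pos": TCP position; "orientation": TCP orientation; "force": force on the tool from outside, world axes, zero at the start; "moment": the same for the moment, N m; "opening": finger opening in m.
Only numpy, scipy, OpenCV 4.12 (cv2) and the standard library are available. Lean on these libraries where they do the work, as an engineer would, in place of code of your own. Each camera call takes 0.05 s, during which the arm holds its last target.

## Working session

There is one attempt and no reset: what is moved stays moved. The work goes in short steps, Python scripts to look and compute and a shell command to move; the robot and the scene stay as the last step left them, time stands still between calls to the robot, and variables do not carry over. Pictures are saved under pics/ and viewed, and the job is handed in when it is done.

```bash
ls; mkdir -p pics; python3 - <<'E'
from plant import ctrl, vision, nets
import cv2, numpy as np
print(ctrl.get_obs())
for n in ["top","scene"]:
    p,d=vision.snapshot(n); cv2.imwrite(f"pics/{n}0.png",p[:,:,::-1]); np.save(f"pics/{n}0.npy",d)
    i=vision.camera_info(n); print(n,np.round(i["camera_matrix"],1).tolist(),np.round(i["camera_from_world"],3).tolist())
print(vision.camera_info("wrist"))
E
```

```text
pics
{'clock': 0.0, 'joint_pos': array([-6.04962348e+01,  2.05918399e+01,  6.32128647e-01, -1.89256427e-02,
       -7.01355094e+01, -1.65095989e+01]), 'qvel': array([-0.09500374,  0.0303353 ,  0.05628957, -0.02472039, -0.03543993,
        0.05608426]), 'tau': array([-2.16271983e-04, -5.82713413e+01,  2.93057799e+01,  6.99729100e+00,
        6.75010946e-03, -1.94868935e-04]), 'tool_pos': array([ 0.15165694, -0.65723   ,  0.22560938]), 'orientation': array([-1.79989996e+02, -9.63510393e-02,  1.02987712e+02]), 'force': array([ 0.73754356,  0.16230631, -0.10925538]), 'moment': array([-0.04192318,  0.0018094 , -0.04966436]), 'opening': 0.08770011144596586}
top [[391.7, 0.0, 258.0], [0.0, 391.7, 191.8], [0.0, 0.0, 1.0]] [[-0.005, -1.0, 0.02, -0.02], [-0.985, 0.001, -0.17, 0.551], [0.17, -0.02, -0.985, 0.934], [0.0, 0.0, 0.0, 1.0]]
scene [[361.9, 0.0, 256.4], [0.0, 361.9, 187.9], [0.0, 0.0, 1.0]] [[0.456, 0.89, -0.012, -0.251], [0.706, -0.37, -0.603, -0.373], [-0.541, 0.267, -0.797, 1.227], [0.0, 0.0, 0.0, 1.0]]
{'camera_matrix': array([[345.63842431,   0.        , 254.46555392],
       [  0.        , 345.63842431, 188.19187264],
       [  0.        ,   0.        ,   1.        ]]), 'tool_from_camera': array([[ 9.99999852e-01,  6.11725633e-05,  5.40089122e-04,
         7.39131997e-04],
       [-1.97921185e-04,  9.66411185e-01,  2.57000745e-01,
        -6.91452143e-02],
       [-5.06226773e-04, -2.57000814e-01,  9.66411054e-01,
        -1.57377336e-01],
       [ 0.00000000e+00,  0.00000000e+00,  0.00000000e+00,
         1.00000000e+00]])}
```

View pics/top0.png

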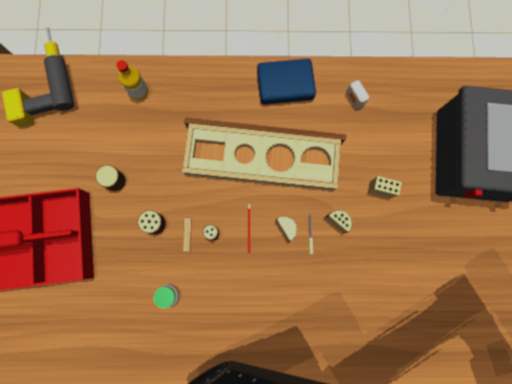

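View pics/scene0.png

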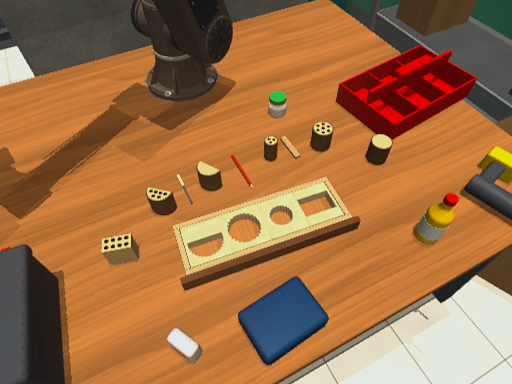

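```bash
python3 - <<'E'
from plant import nets
for t in ["log_drilled","branch_drilled","block_drilled","half_drilled","log_solid","half_solid","cell_large_round","cell_small_round","cell_oblong","cell_half"]:
    print(t,[(np_:=[round(float(v),3) for v in r["location"]],round(float(r["score"]),2)) for r in nets.boxes_of(t,"top")][:3])
E
```

```text
log_drilled [([0.475, 0.236, 0.066], 0.79)]
branch_drilled [([0.451, 0.09, 0.064], 0.47), ([0.477, 0.237, 0.062], 0.39)]
block_drilled [([0.563, -0.34, 0.063], 0.74)]
half_drilled [([0.484, -0.23, 0.063], 0.64)]
log_solid [([0.584, 0.336, 0.067], 0.73)]
half_solid [([0.466, -0.095, 0.068], 0.59)]
cell_large_round [([0.646, -0.085, 0.045], 0.8)]
cell_small_round [([0.657, 0.006, 0.041], 0.88)]
cell_oblong [([0.665, 0.103, 0.041], 0.89)]
cell_half [([0.638, -0.177, 0.035], 0.96)]
```

The top view shows the drilled log at (151,222), branch (211,233), block (388,186) and drilled half (340,221). The solid log is at (108,177) and the solid half at (288,228). The cells run left to right: oblong, small round, large round, half. The network detections agree with this. Next I'll refine the poses from depth.

```bash
cat > h.py <<'E'
import numpy as np, cv2
from plant import ctrl, vision, nets
def cloud(name,d):
    i=vision.camera_info(name);K=i["camera_matrix"];T=np.linalg.inv(i["camera_from_world"])
    v,u=np.mgrid[0:384,0:512]
    P=np.stack([(u-K[0,2])/K[0,0]*d,(v-K[1,2])/K[1,1]*d,d,np.ones_like(d)],-1)
    W=P@T.T
    W=W[...,:3]; W[d<=0]=np.nan
    return W
E
python3 - <<'E'
from h import *
L={"log":(.475,.236),"branch":(.451,.09),"block":(.563,-.34),"half":(.484,-.23),"half_solid":(.466,-.095),"log_solid":(.584,.336)}
for n in ["top","scene"]:
    W=cloud(n,np.load(f"pics/{n}0.npy"))
    for k,(x,y) in L.items():
        m=(np.hypot(W[...,0]-x,W[...,1]-y)<.06)&(W[...,2]>.057)&(W[...,2]<.075)
        p=W[m][:,:2].astype(np.float32)
        r=cv2.minAreaRect(p*1000); c,rad=cv2.minEnclosingCircle(p*1000)
        print(n,k,m.sum(),"mean",p.mean(0).round(4),"rect",np.round(r[0],1),np.round(r[1],1),round(r[2],1),"circ",np.round(c,1),round(rad,1),"z",np.median(W[m][:,2]).round(4))
    # hotel: rim
    m=(abs(W[...,2]-.037)<.008)&(W[...,0]>.55)&(W[...,0]<.76)&(W[...,1]>-.26)&(W[...,1]<.2)
    p=W[m][:,:2].astype(np.float32); r=cv2.minAreaRect(p*1000); print("hotel",m.sum(),r,np.median(W[m][:,2]))
E
```

```text
top log 430 mean [0.4764 0.2405] rect [476.7 241.2] [54.8 54.1] 64.4 circ [476.5 241. ] 27.9 z 0.0656
top branch 172 mean [0.451  0.0938] rect [451.7  94.7] [33.8 33.6] 89.8 circ [451.2  94. ] 17.7 z 0.0656
top block 360 mean [ 0.5643 -0.3442] rect [ 564.7 -345.1] [63.4 34.2] 75.7 circ [ 563.8 -343.8] 34.5 z 0.0645
top half 295 mean [ 0.4808 -0.2266] rect [ 482.7 -228.2] [62.9 32.4] 49.0 circ [ 473.7 -220.4] 31.6 z 0.065
top half_solid 296 mean [ 0.463  -0.0947] rect [464.2 -97.1] [63.6 33.1] 29.9 circ [457.5 -85.4] 31.8 z 0.0653
top log_solid 416 mean [0.5886 0.3487] rect [588.9 349.6] [56.3 53.2] 89.1 circ [589.5 349.8] 28.6 z 0.0655
hotel 6623 ((656.232177734375, -35.73002624511719), (423.02532958984375, 147.31878662109375), 83.9800796508789) 0.03861438449147292
scene log 265 mean [0.4801 0.2382] rect [478.9 239.8] [54.3 55.7] 50.2 circ [478.2 240.4] 29.0 z 0.0641
scene branch 126 mean [0.4547 0.0916] rect [452.8  92.4] [35.6 34.7] 28.1 circ [451.6  92.1] 19.4 z 0.064
scene block 457 mean [ 0.5683 -0.3458] rect [ 565.7 -345.6] [62.8 36.6] 74.8 circ [ 566.1 -345.9] 35.2 z 0.0641
scene half 290 mean [ 0.4847 -0.2275] rect [ 484.3 -229.3] [65.1 33.9] 51.2 circ [ 474.  -221.1] 32.5 z 0.0643
scene half_solid 250 mean [ 0.4673 -0.096 ] rect [465.6 -98.3] [64.6 33.6] 32.7 circ [458.8 -87.9] 32.3 z 0.0642
scene log_solid 291 mean [0.5928 0.3465] rect [590.9 347.7] [55.1 53.9] 8.1 circ [590.4 347.4] 29.0 z 0.0639
hotel 7804 ((656.7869262695312, -35.6466064453125), (423.4970703125, 149.08895874023438), 83.8209457397461) 0.037845663594841816
```

```bash
python3 - <<'E'
import cv2
a=cv2.imread("pics/top0.png")[110:260,90:430]
cv2.imwrite("pics/top0z.png",cv2.resize(a,(790,348),interpolation=cv2.INTER_CUBIC))
E
```

```text
(no output)
```

View pics/top0z.png

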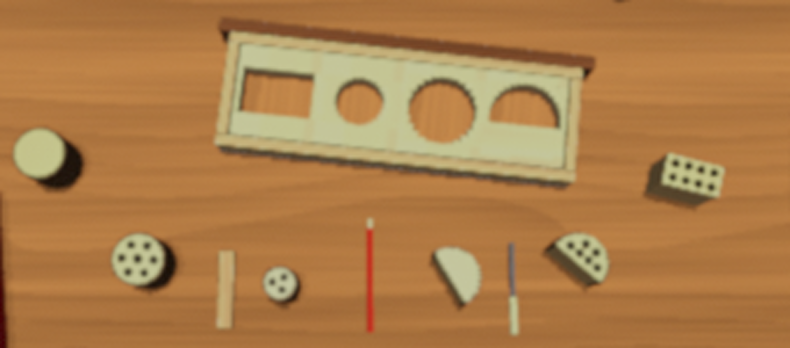

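```bash
python3 - <<'E'
from h import *
yaw=np.radians(-6.1)
for n in ["top","scene"]:
    W=cloud(n,np.load(f"pics/{n}0.npy"))
    i=vision.camera_info(n);K=i["camera_matrix"];T=np.linalg.inv(i["camera_from_world"])
    m=((W[...,2]>.032)&(W[...,2]<.05)&(W[...,0]>.55)&(W[...,0]<.76)&(W[...,1]>-.26)&(W[...,1]<.2)).astype(np.uint8)
    cs,h=cv2.findContours(m,cv2.RETR_CCOMP,cv2.CHAIN_APPROX_NONE)
    for c,hh in zip(cs,h[0]):
        if hh[3]<0: continue
        mm=np.zeros_like(m); cv2.drawContours(mm,[c],-1,1,-1); mm&=1-m
        if mm.sum()<80: continue
        # area centroid projected on rim plane
        v,u=np.nonzero(mm); r=np.stack([(u-K[0,2])/K[0,0],(v-K[1,2])/K[1,1],np.ones(len(u))],1)@T[:3,:3].T
        s=(.038-T[2,3])/r[:,2]; P=(T[:3,3]+r*s[:,None])[:,:2].astype(np.float32)
        q=cv2.minAreaRect(P*1000); cc,rad=cv2.minEnclosingCircle(P*1000)
        print(n,mm.sum(),"mean",(P.mean(0)*1000).round(1),"rect",np.round(q[0],1),np.round(q[1],1),round(q[2],1),"circ",np.round(cc,1),round(rad,1))
E
```

```text
top 431 mean [ 645.9 -171.8] rect [ 649.2 -171.8] [75.8 46.2] 84.1 circ [ 636.  -170.8] 38.3
top 320 mean [652.4  12.2] rect [652.5  12.8] [50.9 50.7] 64.0 circ [652.3  11.7] 26.7
top 643 mean [642.9 -79.3] rect [642.4 -78.7] [74.8 73.8] 70.9 circ [642.6 -79.6] 39.2
top 578 mean [662.4 103. ] rect [661.6 103. ] [78.3 52.5] 84.0 circ [662.6 103.2] 45.3
scene 524 mean [ 649.1 -173.7] rect [ 651.3 -174. ] [78.4 44.7] 82.6 circ [ 637.2 -172.2] 39.2
scene 702 mean [646.4 -81.3] rect [645.8 -81.3] [73.5 71.3] 85.7 circ [645.6 -80.7] 37.9
scene 316 mean [655.7   9.9] rect [655.    9.9] [49.2 50. ] 61.5 circ [654.2   9.8] 26.5
scene 543 mean [665.4 100.7] rect [664.8 101.2] [77.  49.1] 84.1 circ [666.1 101.1] 44.5
```

```bash
cat >> h.py <<'E'
from scipy.spatial.transform import Rotation as R
def go(x,y,z,yaw,o=None):
    o=o or ctrl.get_obs()
    Rc=R.from_euler('xyz',o["orientation"],degrees=True); Rt=R.from_euler('xyz',[180,0,yaw],degrees=True)
    rv=(Rc.inv()*Rt).as_rotvec()/.1
    d=np.array([x,y,z])-o["tool_pos"]
    print("t",round(float(o["clock"]),2),"pos",o["tool_pos"].round(4),"ori",o["orientation"].round(1),"open",round(float(o["opening"]),4),"F",o["force"].round(1))
    print(" turn units",rv.round(2)," shift units after turn",(Rt.inv().apply(d)/.04).round(2)," (without turn)",(Rc.inv().apply(d)/.04).round(2))
E
python3 -m jog '0 0 -1 0 0 0 1; 0 0 -1 0 0 0 1; 0 0 -1 0 0 0 1; 0 0 -1 0 0 0 1; 0 0 -1 0 0 0 1; 0 0 -1 0 0 0 1; 0 0 -1 0 0 0 1; 0 0 -1 0 0 0 1'
python3 -m jog '0 0 -1 0 0 0 1; 0 0 -1 0 0 0 1; 0 0 -1 0 0 0 1; 0 0 -1 0 0 0 1; 0 0 -0.38 0 0 0 1'
python3 -c "
from h import *
go(.42,-.3,.2,173.9)"
```

```text
clock: 1.6
tool_pos: [0.1518, -0.6577, 0.2266]
orientation: [-180.0, 0.0, 149.0]
force: [0.6, -0.7, 0.5]
opening: 0.0873
clock: 2.22
tool_pos: [0.1518, -0.6577, 0.2266]
orientation: [-180.0, 0.0, 174.0]
force: [-0.4, 0.0, -0.4]
opening: 0.0873
t 2.23 pos [ 0.1518 -0.6577  0.2266] ori [-180.    0.  174.] open 0.0873 F [-0.4  0.  -0.4]
 turn units [-0.    0.    0.03]  shift units after turn [-5.72  9.6   0.66]  (without turn) [-5.74  9.59  0.67]
```

```bash
python3 -m jog '0 0 0 -0.57 0.96 0 1; 0 0 0 -0.57 0.96 0 1; 0 0 0 -0.57 0.96 0 1; 0 0 0 -0.57 0.96 0 1; 0 0 0 -0.57 0.96 0 1; 0 0 0 -0.57 0.96 0 1; 0 0 0 -0.57 0.96 0 1; 0 0 0 -0.57 0.96 0 1'
python3 -m jog '0 0 0 -0.57 0.96 0 1; 0 0 0 -0.57 0.96 0 1'
python3 -c "
from h import *
go(.4775,.2403,.15,173.9)"
```

```text
clock: 3.22
tool_pos: [0.3664, -0.3703, 0.2269]
orientation: [-180.0, 0.0, 173.9]
force: [1.0, -0.9, 0.2]
opening: 0.0878
clock: 3.48
tool_pos: [0.4199, -0.2987, 0.2269]
orientation: [-180.0, 0.0, 173.9]
force: [0.2, -0.2, 0.2]
opening: 0.0874
t 3.48 pos [ 0.4199 -0.2987  0.2269] ori [-180.     0.   173.9] open 0.0874 F [ 0.2 -0.2  0.2]
 turn units [-0.    0.01  0.01]  shift units after turn [-0.   13.55  1.92]  (without turn) [-1.000e-02  1.355e+01  1.920e+00]
```

```bash
python3 -m jog '0 0 0 0 1 0 1; 0 0 0 0 1 0 1; 0 0 0 0 1 0 1; 0 0 0 0 1 0 1; 0 0 0 0 1 0 1; 0 0 0 0 1 0 1; 0 0 0 0 1 0 1; 0 0 0 0 1 0 1'
python3 -m jog '0 0 0 0 1 0 1; 0 0 0 0 1 0 1; 0 0 0 0 1 0 1; 0 0 0 0 1 0 1; 0 0 0 0 1 0 1; 0 0 0 0 0.55 0 1'
python3 - <<'E'
from h import *
o=ctrl.get_obs(); p,d=vision.snapshot("wrist"); cv2.imwrite("pics/w1.png",p[:,:,::-1])
T=np.eye(4);T[:3,:3]=R.from_euler('xyz',o["orientation"],degrees=True).as_matrix();T[:3,3]=o["tool_pos"]
i=vision.camera_info("wrist");K=i["camera_matrix"];T=T@i["tool_from_camera"]
v,u=np.mgrid[0:384,0:512]
W=(np.stack([(u-K[0,2])/K[0,0]*d,(v-K[1,2])/K[1,1]*d,d,np.ones_like(d)],-1)@T.T)[...,:3]
m=(np.hypot(W[...,0]-.4775,W[...,1]-.2403)<.06)&(W[...,2]>.058)&(W[...,2]<.07)&(d>0)
c,r=cv2.minEnclosingCircle(W[m][:,:2].astype(np.float32)*1000); print(m.sum(),W[m].mean(0),c,r)
go(.4775,.2403,.032,173.9)
E
```

```text
clock: 4.47
tool_pos: [0.453, 0.0196, 0.2269]
orientation: [180.0, 0.0, 173.9]
force: [0.9, -0.7, -0.4]
opening: 0.0879
clock: 5.22
tool_pos: [0.4765, 0.2407, 0.2266]
orientation: [180.0, 0.0, 174.0]
force: [0.9, -1.7, 0.1]
opening: 0.0874
2636 [0.47773318 0.24124631 0.06366053] (477.7467041015625, 242.12303161621094) 27.964448928833008
t 5.28 pos [0.477  0.2421 0.2264] ori [180.   0. 174.] open 0.0877 F [0.5 2.6 0.6]
 turn units [0.   0.   0.02]  shift units after turn [-0.02 -0.04  4.86]  (without turn) [-0.02 -0.05  4.86]
```

View pics/w1.png

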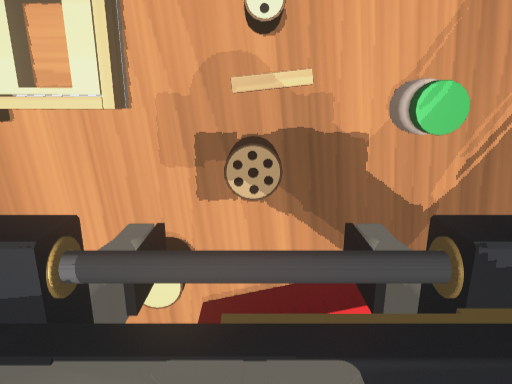

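```bash
python3 -m jog '0 0 0 0 0 1 1; 0 0 0 0 0 1 1; 0 0 0 0 0 1 1; 0 0 0 0 0 0.96 1; 0 0 0 0 0 0.9 1; 0 0 0 0 0 0 1'
python3 -m jog '0 0 0 0 0 0 -1; 0 0 0 0 0 0 -1; 0 0 0 0 0 0 -1; 0 0 0 0 0 0 -1; 0 0 0 0 0 0 -1; 0 0 0 0 0 0 -1'
python3 -c "
from h import *
go(.6446,-.0803,.14,173.9)"
```

```text
clock: 6.02
tool_pos: [0.475, 0.2371, 0.0301]
orientation: [-179.8, -0.2, 173.9]
force: [0.2, -1.2, 1.1]
opening: 0.0878
clock: 6.78
tool_pos: [0.4768, 0.2394, 0.033]
orientation: [180.0, 0.1, 174.0]
force: [-0.8, -0.2, 6.5]
opening: 0.0556
t 6.78 pos [0.4768 0.2394 0.033 ] ori [1.80e+02 1.00e-01 1.74e+02] open 0.0556 F [-0.8 -0.2  6.5]
 turn units [0.01 0.01 0.01]  shift units after turn [-5.02 -7.5  -2.67]  (without turn) [-5.02 -7.5  -2.68]
```

```bash
python3 -m jog '0 0 0 0 0 -0.7 -1; 0 0 0 0 0 -1 -1; 0 0 0 0 0 -1 -1'
python3 -m jog '0 0 0 -0.63 -0.95 0 -1; 0 0 0 -0.63 -0.95 0 -1; 0 0 0 -0.63 -0.95 0 -1; 0 0 0 -0.63 -0.95 0 -1; 0 0 0 -0.63 -0.95 0 -1; 0 0 0 -0.63 -0.95 0 -1; 0 0 0 -0.62 -0.9 0 -1; 0 0 0 -0.62 -0.9 0 -1'
python3 -m jog '0 0 0 0 0 0 -1'
python3 -c "
from h import *
go(.6446,-.0813,.048,173.9)"
```

```text
clock: 7.15
tool_pos: [0.4761, 0.2387, 0.1411]
orientation: [-180.0, -0.0, 173.9]
force: [0.7, -0.1, -0.0]
opening: 0.0557
clock: 8.15
tool_pos: [0.6447, -0.0819, 0.1399]
orientation: [180.0, -0.0, 173.9]
force: [1.6, 0.9, -0.8]
opening: 0.0555
clock: 8.28
tool_pos: [0.6448, -0.0832, 0.1392]
orientation: [-180.0, -0.1, 173.7]
force: [-0.1, 0.3, -1.9]
opening: 0.0552
t 8.28 pos [ 0.6448 -0.0832  0.1392] ori [-1.800e+02 -1.000e-01  1.737e+02] open 0.0552 F [-0.1  0.3 -1.9]
 turn units [-0.   -0.01 -0.03]  shift units after turn [0.01 0.05 2.28]  (without turn) [0.01 0.05 2.28]
```

```bash
python3 -m jog '0 0 0 0 0.05 0.8 -1; 0 0 0 0 0 0.8 -1; 0 0 0 0 0 0.5 -1; 0 0 0 0 0 0.15 -1; 0 0 0 0 0 0 -1'
python3 -m jog '0 0 0 0 0 0.07 -1; 0 0 0 0 0 0 -1'

```

```text
clock: 8.9
tool_pos: [0.6445, -0.0782, 0.0503]
orientation: [-180.0, -0.0, 174.0]
force: [1.3, -0.2, -1.2]
opening: 0.0555
clock: 9.15
tool_pos: [0.6449, -0.0785, 0.048]
orientation: [180.0, 0.1, 173.9]
force: [-0.3, 0.2, -0.1]
opening: 0.0552
```

```bash
python3 -m jog '0 0 0 0 0 0.07 -1; 0 0 0 0 0 0 -1'; python3 -m jog '0 0 0 0 0 0 1; 0 0 0 0 0 0 1; 0 0 0 0 0 0 1; 0 0 0 0 0 0 1'

```

```text
clock: 9.4
tool_pos: [0.645, -0.0786, 0.0451]
orientation: [180.0, 0.1, 173.9]
force: [-0.2, -0.1, 2.5]
opening: 0.0555
clock: 9.9
tool_pos: [0.6445, -0.0786, 0.0445]
orientation: [-180.0, -0.0, 173.9]
force: [-1.1, -0.1, 0.4]
opening: 0.0863
```

Touched down at the expected height (2.5 N) and released. Next is the branch.

```bash
python3 -m jog '0 0 0 0 0 -0.5 1; 0 0 0 0 0 -1 1; 0 0 0 0 0 -1 1'
python3 -c "
from h import *
go(.452,.0935,.14,173.9)"
```

```text
clock: 10.28
tool_pos: [0.6443, -0.0786, 0.1453]
orientation: [-180.0, -0.1, 173.9]
force: [0.8, -0.1, 0.3]
opening: 0.0876
t 10.28 pos [ 0.6443 -0.0786  0.1453] ori [-1.800e+02 -1.000e-01  1.739e+02] open 0.0876 F [ 0.8 -0.1  0.3]
 turn units [-0.   -0.01  0.01]  shift units after turn [5.24 3.77 0.13]  (without turn) [5.24 3.77 0.14]
```

```bash
python3 -m jog '0 0 0 0.88 0.63 0 1; 0 0 0 0.88 0.63 0 1; 0 0 0 0.87 0.63 0 1; 0 0 0 0.87 0.63 0 1; 0 0 0 0.87 0.63 0 1; 0 0 0 0.87 0.62 0 1; 0 0 0 0 0 0 1'
python3 - <<'E'
from h import *
p,d=vision.snapshot("top"); cv2.imwrite("pics/top1.png",p[:,:,::-1])
go(.452,.0935,.032,173.9)
E
```

```text
clock: 11.15
tool_pos: [0.4506, 0.0948, 0.1451]
orientation: [179.9, 0.0, 174.1]
force: [0.9, 0.4, -1.1]
opening: 0.0877
t 11.2 pos [0.4517 0.0944 0.1451] ori [1.800e+02 1.000e-01 1.741e+02] open 0.088 F [0.  0.5 0.3]
 turn units [0.01 0.01 0.03]  shift units after turn [-0.01 -0.02  2.83]  (without turn) [-0.01 -0.02  2.83]
```

View pics/top1.png

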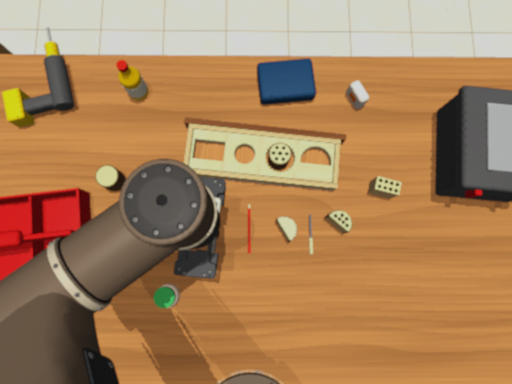

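The log sits in the large round cell at (280,154). Now lowering onto the branch.

```bash
python3 -m jog '0 0 0 0 0 0.9 1; 0 0 0 0 0 0.9 1; 0 0 0 0 0 0.8 1; 0 0 0 0 0 0.23 1; 0 0 0 0 0 0 1'
python3 -m jog '0 0 0 0 0 0 -1; 0 0 0 0 0 0 -1; 0 0 0 0 0 0 -1; 0 0 0 0 0 0 -1; 0 0 0 0 0 0 -1; 0 0 0 0 0 0 -1; 0 0 0 0 0 0 -1; 0 0 0 0 0 0 -1'
python3 -m jog '0 0 0 0 0 -0.7 -1; 0 0 0 0 0 -1 -1; 0 0 0 0 0 -1 -1'
python3 -c "
from h import *
go(.6538,.0113,.14,173.9)"
```

```text
clock: 11.82
tool_pos: [0.4525, 0.0931, 0.0312]
orientation: [-179.9, -0.0, 173.9]
force: [-0.1, 0.7, -0.5]
opening: 0.0875
clock: 12.82
tool_pos: [0.4522, 0.0935, 0.0314]
orientation: [-180.0, 0.0, 173.9]
force: [-0.6, 0.6, 1.4]
opening: 0.0353
clock: 13.2
tool_pos: [0.4518, 0.0933, 0.1403]
orientation: [-180.0, -0.0, 173.9]
force: [0.6, 0.2, -1.5]
opening: 0.0352
t 13.2 pos [0.4518 0.0933 0.1403] ori [-180.    -0.   173.9] open 0.0352 F [ 0.6  0.2 -1.5]
 turn units [-0.01 -0.01  0.  ]  shift units after turn [-5.24 -1.5   0.01]  (without turn) [-5.24 -1.5   0.01]
```

```bash
python3 -m jog '0 0 0 -0.88 -0.25 0 -1; 0 0 0 -0.88 -0.25 0 -1; 0 0 0 -0.87 -0.25 0 -1; 0 0 0 -0.87 -0.25 0 -1; 0 0 0 -0.87 -0.25 0 -1; 0 0 0 -0.87 -0.25 0 -1; 0 0 0 0 0 0 -1'
python3 -c "
from h import *
go(.6538,.0113,.048,173.9)"
```

```text
clock: 14.08
tool_pos: [0.6554, 0.0106, 0.138]
orientation: [-180.0, -0.1, 173.8]
force: [-1.0, 0.6, -0.9]
opening: 0.0355
t 14.07 pos [0.6554 0.0106 0.138 ] ori [-1.800e+02 -1.000e-01  1.738e+02] open 0.0355 F [-1.   0.6 -0.9]
 turn units [-0.01 -0.01 -0.01]  shift units after turn [0.04 0.01 2.25]  (without turn) [0.04 0.01 2.25]
```

```bash
python3 -m jog '0 0 0 0 0 0.8 -1; 0 0 0 0 0 0.8 -1; 0 0 0 0 0 0.5 -1; 0 0 0 0 0 0.15 -1; 0 0 0 0 0 0.07 -1; 0 0 0 0 0 0 -1'
python3 -c "
from h import *
go(.6538,.0113,.0434,173.9)"
```

```text
clock: 14.82
tool_pos: [0.6545, 0.0119, 0.0474]
orientation: [180.0, 0.1, 173.9]
force: [-0.5, 1.0, 0.1]
opening: 0.0354
t 14.82 pos [0.6545 0.0119 0.0474] ori [1.800e+02 1.000e-01 1.739e+02] open 0.0354 F [-0.5  1.   0.1]
 turn units [0.   0.01 0.01]  shift units after turn [ 0.02 -0.02  0.1 ]  (without turn) [ 0.02 -0.02  0.1 ]
```

```bash
python3 -m jog '0 0 0 0 0 0.06 -1; 0 0 0 0 0 0.03 -1; 0 0 0 0 0 0 -1'; python3 -m jog '0 0 0 0 0 0.02 -1; 0 0 0 0 0 0 -1'
```

```text
clock: 15.2
tool_pos: [0.6544, 0.0117, 0.0434]
orientation: [180.0, 0.0, 173.9]
force: [-0.7, 0.5, 2.7]
opening: 0.0353
clock: 15.45
tool_pos: [0.6545, 0.0118, 0.0434]
orientation: [180.0, 0.1, 173.9]
force: [-3.0, 0.5, 8.7]
opening: 0.0354
```

```bash
python3 -m jog '0 0 0 0 0 0 1; 0 0 0 0 0 0 1; 0 0 0 0 0 0 1; 0 0 0 0 0 0 1; 0 0 0 0 0 -0.5 1; 0 0 0 0 0 -1 1; 0 0 0 0 0 -1 1'
python3 - <<'E'
from h import *
for n in ["top","scene"]:
    W=cloud(n,np.load(f"pics/{n}0.npy"))
    for lo in (.03,.1,.15,.2):
        m=(W[...,1]<-.38)&(W[...,1]>-.8)&(W[...,0]>.4)&(W[...,0]<.9)&(W[...,2]>lo)
        if m.sum(): print(n,lo,m.sum(),"ymax",W[m][:,1].max().round(3),"x",W[m][:,0].min().round(3),W[m][:,0].max().round(3),"z",W[m][:,2].max().round(3))
go(.5652,-.3454,.14,165)
E
```

```text
clock: 16.32
tool_pos: [0.6539, 0.0116, 0.1428]
orientation: [-180.0, -0.1, 173.9]
force: [0.4, 0.6, 0.6]
opening: 0.0876
top 0.03 7590 ymax -0.483 x 0.528 0.791 z 0.164
top 0.1 6058 ymax -0.483 x 0.528 0.791 z 0.164
top 0.15 4513 ymax -0.486 x 0.536 0.79 z 0.164
scene 0.03 7296 ymax -0.38 x 0.53 0.794 z 0.156
scene 0.1 5263 ymax -0.483 x 0.53 0.794 z 0.156
scene 0.15 3342 ymax -0.486 x 0.545 0.792 z 0.156
t 16.32 pos [0.6539 0.0116 0.1428] ori [-1.800e+02 -1.000e-01  1.739e+02] open 0.0876 F [0.4 0.6 0.6]
 turn units [-0.01 -0.01  1.56]  shift units after turn [-0.17 -9.19  0.07]  (without turn) [ 1.26 -9.11  0.08]
```

```bash
python3 -m jog '0 0 0.78 0 0 0 1; 0 0 0.78 0 0 0 1; 0 0 0 0 -0.92 0 1; 0 0 0 0 -0.92 0 1; 0 0 0 0 -0.92 0 1; 0 0 0 0 -0.92 0 1; 0 0 0 0 -0.92 0 1; 0 0 0 0 -0.92 0 1'
python3 -m jog '0 0 0 -0.05 -0.92 0 1; 0 0 0 -0.05 -0.92 0 1; 0 0 0 -0.05 -0.92 0 1; 0 0 0 -0.02 -0.92 0 1; 0 0 0 0 0 0 1'
cat >> h.py <<'E'
def wrist(fn):
    o=ctrl.get_obs(); p,d=vision.snapshot("wrist"); cv2.imwrite(fn,p[:,:,::-1])
    T=np.eye(4);T[:3,:3]=R.from_euler('xyz',o["orientation"],degrees=True).as_matrix();T[:3,3]=o["tool_pos"]
    i=vision.camera_info("wrist");K=i["camera_matrix"];T=T@i["tool_from_camera"]
    v,u=np.mgrid[0:384,0:512]
    W=(np.stack([(u-K[0,2])/K[0,0]*d,(v-K[1,2])/K[1,1]*d,d,np.ones_like(d)],-1)@T.T)[...,:3]; W[d<=0]=np.nan
    return W
def top_of(W,x,y):
    m=(np.hypot(W[...,0]-x,W[...,1]-y)<.06)&(W[...,2]>.058)&(W[...,2]<.07)
    p=W[m][:,:2].astype(np.float32)*1000; print(m.sum(),p.mean(0).round(1),cv2.minAreaRect(p),cv2.minEnclosingCircle(p))
E
python3 - <<'E'
from h import *
W=wrist("pics/w2.png"); top_of(W,.565,-.345); go(.5652,-.3454,.032,165)
E
```

```text
clock: 17.32
tool_pos: [0.5966, -0.2027, 0.1422]
orientation: [180.0, 0.0, 165.0]
force: [0.5, -0.6, 0.5]
opening: 0.0872
clock: 17.95
tool_pos: [0.5644, -0.3476, 0.1417]
orientation: [-180.0, -0.0, 164.8]
force: [-0.2, 0.3, -0.3]
opening: 0.0876
3978 [ 565.6 -346.7] ((566.0533447265625, -345.0481872558594), (62.01565170288086, 34.0350227355957), 74.9875717163086) ((565.9317016601562, -345.0750732421875), 34.77815628051758)
t 18.0 pos [ 0.5648 -0.3465  0.1418] ori [180.   -0.  164.9] open 0.0876 F [-0.7  0.   0. ]
 turn units [ 0.   -0.01 -0.02]  shift units after turn [-0.    0.03  2.74]  (without turn) [-0.    0.03  2.74]
```

View pics/w2.png

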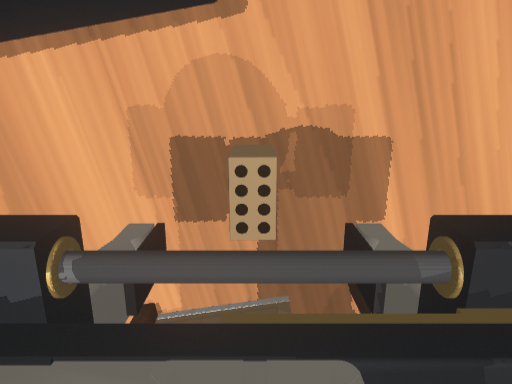

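The block (252,197) is square to the jaws and pose-checked. Lowering and gripping.

```bash
python3 -m jog '0 0 0 0 0.03 0.9 1; 0 0 0 0 0 0.9 1; 0 0 0 0 0 0.7 1; 0 0 0 0 0 0.24 1; 0 0 0 0 0 0 1'
python3 -m jog '0 0 0 0 0 0 -1; 0 0 0 0 0 0 -1; 0 0 0 0 0 0 -1; 0 0 0 0 0 0 -1; 0 0 0 0 0 0 -1; 0 0 0 0 0 0 -1; 0 0 0 0 0 0 -1; 0 0 0 0 0 0 -1'
python3 -m jog '0 0 0 0 0 -0.7 -1; 0 0 0 0 0 -1 -1; 0 0 0 0 0 -1 -1; 0 0 -0.78 0 0 0 -1; 0 0 -0.78 0 0 0 -1'
python3 -c "
from h import *
go(.6638,.102,.145,173.9)"
```

```text
clock: 18.62
tool_pos: [0.5659, -0.3438, 0.0325]
orientation: [-180.0, -0.0, 165.0]
force: [-0.1, 0.9, 0.2]
opening: 0.0878
clock: 19.62
tool_pos: [0.5658, -0.3444, 0.0326]
orientation: [-180.0, 0.0, 165.0]
force: [0.2, -1.2, 0.0]
opening: 0.034
clock: 20.25
tool_pos: [0.5657, -0.3442, 0.1411]
orientation: [180.0, 0.0, 174.1]
force: [-1.0, 0.6, -1.8]
opening: 0.0338
t 20.25 pos [ 0.5657 -0.3442  0.1411] ori [180.    0.  174.1] open 0.0338 F [-1.   0.6 -1.8]
 turn units [0.   0.01 0.03]  shift units after turn [-1.25 11.35 -0.1 ]  (without turn) [-1.28 11.35 -0.09]
```

```bash
python3 -m jog '0 0 0 -0.1 0.95 0 -1; 0 0 0 -0.1 0.95 0 -1; 0 0 0 -0.1 0.95 0 -1; 0 0 0 -0.1 0.95 0 -1; 0 0 0 -0.1 0.95 0 -1; 0 0 0 -0.1 0.95 0 -1; 0 0 0 -0.1 0.95 0 -1; 0 0 0 -0.1 0.95 0 -1'
python3 -m jog '0 0 0 -0.11 0.95 0 -1; 0 0 0 -0.11 0.95 0 -1; 0 0 0 -0.11 0.95 0 -1; 0 0 0 -0.11 0.9 0 -1; 0 0 0 0 0 0 -1'
python3 -c "
from h import *
go(.6638,.102,.048,173.9)"
```

```text
clock: 21.25
tool_pos: [0.6296, -0.0442, 0.1404]
orientation: [180.0, -0.0, 173.9]
force: [0.4, 0.2, -0.6]
opening: 0.0336
clock: 21.88
tool_pos: [0.6632, 0.1042, 0.1399]
orientation: [-180.0, -0.0, 174.1]
force: [-1.1, -0.7, -0.9]
opening: 0.0338
t 21.88 pos [0.6632 0.1042 0.1399] ori [-180.    -0.   174.1] open 0.0338 F [-1.1 -0.7 -0.9]
 turn units [-0.   -0.    0.03]  shift units after turn [-0.02 -0.05  2.3 ]  (without turn) [-0.02 -0.05  2.3 ]
```

```bash
python3 -m jog '0 0 0 0 -0.02 0.8 -1; 0 0 0 0 0 0.8 -1; 0 0 0 0 0 0.5 -1; 0 0 0 0 0 0.2 -1; 0 0 0 0 0 0 -1'
python3 -c "
from h import *
go(.6638,.102,.0446,173.9)"
```

```text
clock: 22.5
tool_pos: [0.6628, 0.1006, 0.0484]
orientation: [-180.0, -0.0, 173.9]
force: [-0.3, 0.6, -0.5]
opening: 0.0338
t 22.5 pos [0.6628 0.1006 0.0484] ori [-180.    -0.   173.9] open 0.0338 F [-0.3  0.6 -0.5]
 turn units [-0.01 -0.01  0.  ]  shift units after turn [-0.02  0.04  0.09]  (without turn) [-0.02  0.04  0.09]
```

```bash
python3 -m jog '0 0 0 0 0.03 0.07 -1; 0 0 0 0 0 0.03 -1; 0 0 0 0 0 0 -1'; python3 -m jog '0 0 0 0 0 0.02 -1; 0 0 0 0 0 0 -1'
```

```text
clock: 22.88
tool_pos: [0.6633, 0.1024, 0.045]
orientation: [180.0, 0.0, 173.9]
force: [-0.0, 0.7, -0.8]
opening: 0.0339
clock: 23.12
tool_pos: [0.6634, 0.1024, 0.0446]
orientation: [180.0, 0.0, 173.9]
force: [-1.0, 0.3, 6.0]
opening: 0.0336
```

```bash
python3 -m jog '0 0 0 0 0 0 1; 0 0 0 0 0 0 1; 0 0 0 0 0 0 1; 0 0 0 0 0 0 1; 0 0 0 0 0 -0.5 1; 0 0 0 0 0 -1 1; 0 0 0 0 0 -1 1'
python3 -c "
from h import *
go(.4835,-.2288,.15,140)"
```

```text
clock: 24.0
tool_pos: [0.663, 0.1021, 0.1445]
orientation: [-180.0, -0.0, 173.9]
force: [1.5, -0.5, 0.1]
opening: 0.0872
t 24.0 pos [0.663  0.1021 0.1445] ori [-180.    -0.   173.9] open 0.0872 F [ 1.5 -0.5  0.1]
 turn units [-0.01 -0.01  5.92]  shift units after turn [-1.88 -9.22 -0.14]  (without turn) [ 3.59 -8.7  -0.13]
```

```bash
python3 -m jog '0 0 0 0.36 -0.87 0 1; 0 0 0 0.36 -0.87 0 1; 0 0 0 0.36 -0.87 0 1; 0 0 0 0.36 -0.87 0 1; 0 0 0 0.36 -0.87 0 1; 0 0 0 0.36 -0.87 0 1; 0 0 0 0.36 -0.87 0 1; 0 0 0 0.36 -0.87 0 1'
python3 -m jog '0 0 0 0.36 -0.87 0 1; 0 0 0 0.36 -0.87 0 1; 0 0 1 0 0 0 1; 0 0 1 0 0 0 1; 0 0 1 0 0 0 1; 0 0 1 0 0 0 1; 0 0 1 0 0 0 1; 0 0 0.92 0 0 0 1'
python3 -m jog '0 0 0 0 0 0 1'
python3 - <<'E'
from h import *
W=wrist("pics/w3.png"); top_of(W,.4835,-.2288); go(.4835,-.2288,.032,140)
E
```

```text
clock: 25.0
tool_pos: [0.5185, -0.1634, 0.1439]
orientation: [180.0, 0.0, 173.9]
force: [0.1, -0.7, 0.2]
opening: 0.0873
clock: 26.0
tool_pos: [0.4831, -0.2286, 0.1438]
orientation: [180.0, 0.0, 139.8]
force: [-0.1, 0.8, 0.1]
opening: 0.0877
clock: 26.12
tool_pos: [0.4831, -0.2286, 0.1438]
orientation: [180.0, 0.0, 140.0]
force: [0.2, 0.6, 0.4]
opening: 0.0876
3159 [ 481.5 -227.6] ((483.9925842285156, -228.302734375), (64.60321807861328, 32.63125991821289), 48.71406936645508) ((474.0810241699219, -219.59951782226562), 32.40436935424805)
t 26.18 pos [ 0.4831 -0.2286  0.1438] ori [180.    0.  140.1] open 0.0875 F [ 0.4 -0.4  0.3]
 turn units [0.   0.   0.02]  shift units after turn [-0.01  0.    2.8 ]  (without turn) [-0.01  0.    2.8 ]
```

View pics/w3.png

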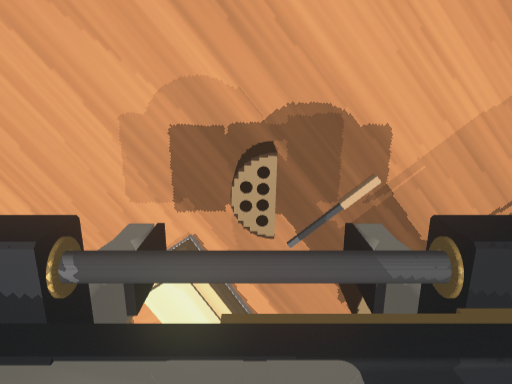

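The drilled half (256,190) has its flat face square to the jaws. The brush beside it at (330,212) lies low, below where the fingers will stop.

```bash
python3 -m jog '0 0 0 0 0 0.9 1; 0 0 0 0 0 0.9 1; 0 0 0 0 0 0.7 1; 0 0 0 0 0 0.3 1; 0 0 0 0 0 0 1'
python3 -m jog '0 0 0 0 0 0 -1; 0 0 0 0 0 0 -1; 0 0 0 0 0 0 -1; 0 0 0 0 0 0 -1; 0 0 0 0 0 0 -1; 0 0 0 0 0 0 -1; 0 0 0 0 0 0 -1; 0 0 0 0 0 0 -1'
python3 -m jog '0 0 0 0 0 -0.7 -1; 0 0 0 0 0 -1 -1; 0 0 0 0 0 -1 -1; 0 0 0 0 0 -0.2 -1; 0 0 0 0 0 0 -1'
python3 - <<'E'
from h import *
a=np.radians(-6.1); c=np.array([.6348,-.1718])+.016*np.array([np.cos(a),np.sin(a)]); print(c)
W=wrist("pics/w4.png")
go(c[0],c[1],.15,173.9)
E
```

```text
clock: 26.8
tool_pos: [0.483, -0.2286, 0.0314]
orientation: [-180.0, -0.1, 140.1]
force: [-0.3, 0.5, 0.8]
opening: 0.0874
clock: 27.8
tool_pos: [0.4832, -0.2285, 0.0318]
orientation: [180.0, 0.0, 140.0]
force: [0.9, -0.3, 1.0]
opening: 0.0316
clock: 28.42
tool_pos: [0.4831, -0.2284, 0.1479]
orientation: [180.0, 0.0, 140.0]
force: [-0.2, -0.4, -1.5]
opening: 0.0321
[ 0.65070941 -0.17350023]
t 28.48 pos [ 0.4825 -0.2284  0.147 ] ori [-1.8e+02 -1.0e-01  1.4e+02] open 0.0316 F [ 0.4  1.2 -0.7]
 turn units [ 0.   -0.01 -5.92]  shift units after turn [-4.03  1.81 -0.08]  (without turn) [-2.34  3.75 -0.08]
```

View pics/w4.png

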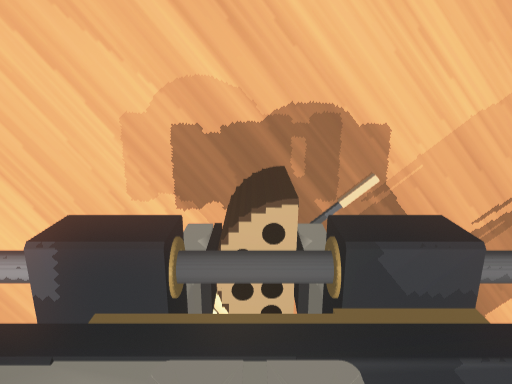

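The half is held square, with its flat face (297,260) against the right pad. Turning it and moving to its cell.

```bash
python3 -m jog '0 0 -1 0 0 0 -1; 0 0 -1 0 0 0 -1; 0 0 -1 0 0 0 -1; 0 0 -1 0 0 0 -1; 0 0 -1 0 0 0 -1; 0 0 -0.92 0 0 0 -1'
python3 -m jog '0 0 0 -0.8 0.36 0 -1; 0 0 0 -0.8 0.36 0 -1; 0 0 0 -0.8 0.36 0 -1; 0 0 0 -0.8 0.36 0 -1; 0 0 0 -0.8 0.36 0 -1; 0 0 0 0 0 0 -1'
python3 -c "
from h import *
go(.6507,-.1735,.048,173.9)"
```

```text
clock: 29.22
tool_pos: [0.4822, -0.2283, 0.1459]
orientation: [180.0, -0.2, 174.1]
force: [0.0, -1.0, -0.6]
opening: 0.0319
clock: 29.98
tool_pos: [0.6507, -0.173, 0.1446]
orientation: [-180.0, -0.2, 174.0]
force: [-1.8, 0.2, -0.5]
opening: 0.0317
t 29.98 pos [ 0.6507 -0.173   0.1446] ori [-180.    -0.2  174. ] open 0.0317 F [-1.8  0.2 -0.5]
 turn units [-0.   -0.04  0.02]  shift units after turn [-0.   -0.01  2.42]  (without turn) [-0.01 -0.01  2.42]
```

```bash
python3 -m jog '0 0 0 0 0 0.8 -1; 0 0 0 0 0 0.8 -1; 0 0 0 0 0 0.5 -1; 0 0 0 0 0 0.25 -1; 0 0 0 0 0 0 -1'
python3 -c "
from h import *
go(.6507,-.1735,.0438,173.9)"
```

```text
clock: 30.6
tool_pos: [0.6489, -0.174, 0.0527]
orientation: [-180.0, -0.1, 173.9]
force: [-0.9, 0.3, -0.6]
opening: 0.0317
t 30.6 pos [ 0.6489 -0.174   0.0527] ori [-1.800e+02 -1.000e-01  1.739e+02] open 0.0317 F [-0.9  0.3 -0.6]
 turn units [-0.   -0.02  0.  ]  shift units after turn [-0.04  0.02  0.22]  (without turn) [-0.04  0.02  0.22]
```

```bash
python3 -m jog '0 0 0 -0.03 0 0.1 -1; 0 0 0 0 0 0.08 -1; 0 0 0 0 0 0 -1'; python3 -m jog '0 0 0 0 0 0.04 -1; 0 0 0 0 0 0 -1'
```

```text
clock: 30.98
tool_pos: [0.6511, -0.174, 0.0467]
orientation: [180.0, 0.0, 173.9]
force: [0.3, 0.3, -1.3]
opening: 0.0315
clock: 31.22
tool_pos: [0.651, -0.174, 0.045]
orientation: [180.0, -0.0, 173.9]
force: [-0.7, 0.8, -0.1]
opening: 0.0318
```

```bash
python3 -m jog '0 0 0 0 0 0.03 -1; 0 0 0 0 0 0 -1'; python3 -m jog '0 0 0 0 0 0.02 -1; 0 0 0 0 0 0 -1'
```

```text
clock: 31.48
tool_pos: [0.6512, -0.174, 0.0439]
orientation: [-180.0, 0.0, 173.9]
force: [0.4, 0.3, 0.2]
opening: 0.0323
clock: 31.72
tool_pos: [0.6513, -0.174, 0.0438]
orientation: [-180.0, 0.0, 173.9]
force: [-1.1, 1.0, 5.6]
opening: 0.0317
```

Contact with the floor. Releasing, lifting and backing off toward the robot so the top view is clear.

```bash
python3 -m jog '0 0 0 0 0 0 1; 0 0 0 0 0 0 1; 0 0 0 0 0 0 1; 0 0 0 0 0 0 1; 0 0 0 0 0 -0.5 1; 0 0 0 0 0 -1 1; 0 0 0 0 0 -1 1; 0 0 0 0 0 -1 1'
python3 -m jog '0 0 0 0.6 -0.6 -0.4 1; 0 0 0 0.8 -0.6 0 1; 0 0 0 0.8 -0.6 0 1; 0 0 0 0.8 -0.6 0 1; 0 0 0 0.8 -0.6 0 1; 0 0 0 0 -0.6 0 1; 0 0 0 0 0 0 1'
python3 - <<'E'
from h import *
D={}
for n in ["top","scene"]:
    p,d=vision.snapshot(n); D[n]=d; cv2.imwrite(f"pics/{n}2.png",p[:,:,::-1])
E={"log":(.6446,-.0803),"branch":(.6538,.011),"block":(.6638,.102),"half":(.6507,-.1735),"half_solid":(.465,-.097),"log_solid":(.59,.348)}
for n in D:
    W=cloud(n,D[n])
    for k,(x,y) in E.items():
        m=(np.hypot(W[...,0]-x,W[...,1]-y)<.045)&(W[...,2]>.057)&(W[...,2]<.1)
        p=W[m][:,:2].astype(np.float32)*1000
        if len(p)<20: print(n,k,"hidden");continue
        r=cv2.minAreaRect(p); print(n,k,m.sum(),"rect",np.round(r[0],1),np.round(r[1],1),round(r[2],1),"z",np.nanpercentile(W[m][:,2],[5,50,95]).round(4))
print(ctrl.get_obs()["clock"],ctrl.get_obs()["tool_pos"])
E
```

```text
clock: 32.72
tool_pos: [0.6509, -0.174, 0.1842]
orientation: [180.0, -0.0, 173.9]
force: [0.3, -0.0, 0.3]
opening: 0.0877
clock: 33.6
tool_pos: [0.4842, -0.3022, 0.1992]
orientation: [-180.0, 0.0, 173.8]
force: [0.7, 0.4, -0.1]
opening: 0.0874
top log 276 rect [644.  -65.9] [34.4 56.1] 87.9 z [0.066  0.0767 0.0797]
top branch 179 rect [651.9  12. ] [34.2 32.7] 0.0 z [0.064  0.0771 0.0794]
top block 386 rect [661.5 101. ] [62.3 35.3] 84.6 z [0.0656 0.0768 0.0795]
top half hidden
top half_solid 141 rect [464.6 -97.2] [63.5 33.1] 31.0 z [0.0617 0.0653 0.0677]
top log_solid 417 rect [589.  348.9] [53.6 55.7] 7.0 z [0.0616 0.0654 0.0683]
scene log 529 rect [645.4 -77.1] [54.6 55. ] 44.5 z [0.0615 0.0761 0.0783]
scene branch 234 rect [654.7  10.9] [34.9 35.4] 12.9 z [0.0596 0.0757 0.0784]
scene block 456 rect [663.1 100.2] [63.  35.5] 85.3 z [0.0592 0.0751 0.0776]
scene half 449 rect [ 650.6 -173.1] [63.4 34.3] 86.6 z [0.061  0.0759 0.078 ]
scene half_solid 245 rect [466.1 -98.2] [66.1 34.1] 31.8 z [0.0603 0.0641 0.0663]
scene log_solid 285 rect [591.3 348.8] [54.  55.7] 13.8 z [0.0598 0.064  0.0663]
33.7 [ 0.4846454  -0.30109352  0.19888629]
```

```bash
python3 - <<'E'
import cv2
a=cv2.imread("pics/top2.png")[110:260,90:430]; b=cv2.imread("pics/scene2.png")
cv2.imwrite("pics/top2z.png",cv2.resize(a,(790,348),interpolation=cv2.INTER_CUBIC))
cv2.imwrite("pics/scene2z.png",cv2.resize(b[150:310,80:400],(800,400),interpolation=cv2.INTER_CUBIC))
E
```

View pics/top2z.png

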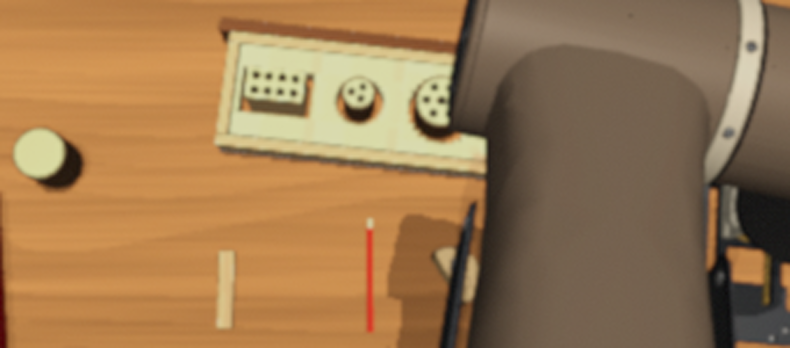

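View pics/scene2z.png

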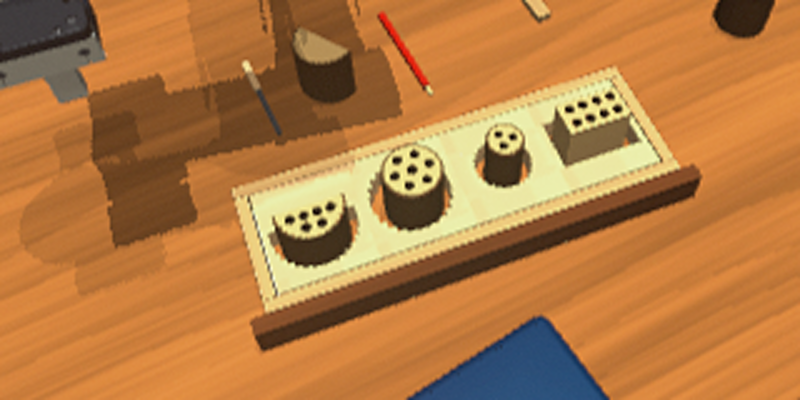

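All four pieces stand upright in their own cells, with tops at about 0.076 m (12 mm floor + 64 mm piece). Both solid pieces are where they were. Handing in.

```bash
python3 -c "
from plant import ctrl
print(ctrl.close_job())"
```

```text
the job is handed in; nothing more can be done
None
```

All four drilled pieces are standing in their matching cells, drilled ends up. I placed them in the order log, branch, block, half, and handed the job in at about 34 s of the 106 s allowed.

- **Fully down:** each piece met the cell floor at the expected height with a light touch, at most 9 N. The last scene image puts all four tops at about 76 mm, as expected for a 64 mm piece on a floor 12 mm above the bench. The tops are level and centred to within about 3 mm.
- **Solid pieces:** the solid log and solid half measured in their original places to within about 2 mm.
- **What the last check couldn't show:** in the final top view the arm covered the half log and part of the large log. For those two I relied on the scene camera alone, though an earlier top view did show the log in its cell.
- **Robot clear:** the open gripper was about 0.2 m above the bench and touching nothing at hand-in.

No check failed or disagreed by more than the cameras' 2–3 mm calibration error.

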